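# Refill the weight caddy with the steel set

### The job

Put the three scattered steel weights back into the wooden caddy, each upright in the seat of its own size (largest in the widest, smallest in the narrowest). The brass weight standing in the caddy does not belong there: put it upright into the brass pan, and leave the other, smaller brass weight standing where it is. Set the weights down gently, never dropping one.

Things in the scene. Friction and masses are not known exactly. Their poses are not given: they have to be found in the camera images.
- caddy: the dark wooden weight caddy with brass corners, an open tray fixed to the table, 86 (x) x 238 (y) x 26 mm high, walls 5 mm; three seat blocks stand in a row along its y axis, 75 mm apart, the middle one at its centre; origin at the centre of its underside.
- seat_large_floor (a point): the widest of the three round seats in the caddy, a recess 58 mm across and 8 mm deep with a blue felt floor, in a light wooden block 74 mm square, for the large steel weight. The point is the centre of its floor, z up; the block's top is 8 mm above it. The seats' places in the caddy change from start to start.
- seat_middle_floor (a point): the middle-sized of the three round seats in the caddy, a recess 48 mm across and 8 mm deep with a blue felt floor, in a light wooden block 74 mm square, for the middle steel weight. The point is the centre of its floor, z up; the block's top is 8 mm above it. The seats' places in the caddy change from start to start.
- seat_small_floor (a point): the narrowest of the three round seats in the caddy, a recess 38 mm across and 8 mm deep with a blue felt floor, in a light wooden block 74 mm square, for the small steel weight. The point is the centre of its floor, z up; the block's top is 8 mm above it. The seats' places in the caddy change from start to start.
- pan_floor (a point): the round brass-coloured pan, 101 mm across and 25 mm high, open at the top, about 90 mm clear inside, fixed to the table. The point is the centre of its inner floor, 2 mm above the table, z up.
- steel_large_centre (a point): the largest steel-coloured knob weight: an upright cylinder 38 mm across up to 37 mm, above it a round knob 24 mm across at its widest, 56 mm tall in all. The point is its centre line half-way up (28 mm above its foot), z up. Grasp the knob from above.
- steel_middle_centre (a point): the middle-sized steel-coloured knob weight: an upright cylinder 30 mm across up to 28 mm, above it a round knob 20 mm across at its widest, 41 mm tall in all. The point is its centre line half-way up (20.5 mm above its foot), z up. Grasp the knob from above.
- steel_small_centre (a point): the smallest steel-coloured knob weight: an upright cylinder 21 mm across up to 15 mm, above it a round knob 14 mm across at its widest, 26 mm tall in all. The point is its centre line half-way up (13 mm above its foot), z up. To the touch it has no neck: it tapers straight from body to knob, so grasp it with the fingertips about 11 mm above its foot, on the straight body (3 mm clear of the block's top once seated).
- brass_large_centre (a point): the larger brass-coloured knob weight: an upright cylinder 30 mm across up to 28 mm, above it a round knob 20 mm across at its widest, 41 mm tall in all. The point is its centre line half-way up (20.5 mm above its foot), z up. Grasp the knob from above. It starts standing in the middle one of the caddy's three places, whichever seat is there.
- brass_small_centre (a point): the smaller brass-coloured knob weight: an upright cylinder 25 mm across up to 22 mm, above it a round knob 16 mm across at its widest, 32 mm tall in all. The point is its centre line half-way up (16 mm above its foot), z up. Grasp the knob from above. It stays where it is.

How it is judged:
By the outcome, as a careful person would: the job done as asked, in the order asked, and still so for the second after the job is handed in, with the robot touching nothing.
It also fails if it takes over 128 s, if anything falls off the work surface, if the arm or the gripper's body presses on something with over 40 N, if the wrist force passes 120 N, or if a joint passes its speed limit or range.

### The arm

A 7-joint arm with a two-finger parallel gripper is mounted at the origin on a cart in front of the work surface, level with it; the furniture and walls round the work are solid. World frame = base frame: x ahead of the robot, y to its left, z up, the work surface at z = 0. Lengths are in m, angles in rad, forces in N, time in s.
With the tool pointing down it reaches from about 0.35 to 0.9 m from the base axis. Payload 7.2 kg.
Tool frame: the origin (TCP) lies midway between the tips of the shut fingers; the grasp point (between the pads) lies 19 mm behind it (env.pinch_z is the distance from the TCP to the grasp point, in m); z points along the fingers, y is the line along which they close (so a half turn about z gives the same grasp; the last joint's range is limited). The gripper opens to 85 mm and grips with 20 to 120 N. Pads are 22 mm wide; open, the fingers measure 114 mm over their backs; the gripper's body (76 mm by 85 mm) begins 54 mm behind the grasp point. The pads swing forward as they close: fully open they stand 13 mm farther back than shut.
Start: joints at [-1.315, 0.411, -0.013, 1.596, 0.006, 1.134, -0.082], TCP at [0.199, 0.593, 0.231] pointing down, gripper open.
Joint ranges: [-2.95, 2.95], [-0.29, 1.99], [-1.47, 1.44], [0.14, 2.54], [-1.03, 4.17], [0.13, 1.85], [-2.86, 2.86]. Speed limits (rad/s): [2.39, 2.39, 3.01, 3.01, 3.14, 3.14, 3.14].

### API

Orientations are given as a rotation vector (axis times angle).
In Python, from bench import env gives the robot as it stands.
- The arm moves only by the tool apply_moves, never from a script. Its argument "motion" is one flat list of numbers, 4 for each row, row after row: the shift along the tool's x, y, z normalised to -1 to 1, where 1 is 0.4 m, then the turn about the tool's z normalised to -1 to 1, where 1 is 45 degrees. In form: [x, y, z, twist, x, y, z, twist, ...]. A call has 1 to 10 rows; each row shifts and turns the commanded pose from where the row before left it, along the tool's axes as they then stand; what a row does not reach is not made up. A row lasts 1/12 s, in which the tool goes at most 41.7 mm and 7.16 degrees, less where a joint would pass 70% of its speed; a pose out of reach is approached as far as the arm can. A call with a number of a shift or a turn outside -1 to 1 is refused whole. A call with a gripper value outside its range is refused whole. "gripper" is the opening, from 0 (shut) to 1 (fully open), set as the call begins (left out, the last holds). The fingers move at their own pace and stop on an object; "grip_force" is the grip in N (left out, the last holds). Time passes only in rows, so rows that do not move let the fingers close. It gives the time, the measured TCP pose, the force, the opening and the grip force at its end, in the units of the state.
- env.read_state(): the state, without advancing time (a new reading comes with each control period).
- env.get_image(name): name is "side" or "top"; returns the picture (420x560x3 uint8, red, green, blue); there is no depth.
- env.calibration(name): a dict with "fx", "fy", "cx", "cy" (pixels), "xyz" and "attitude" of the camera in the world. Camera axes: x right, y up, looking along -z (the intrinsics and any distortion apply to the point x, -y, -z); pixel columns grow to the right and rows downward; lengths in m; the calibration is good to about 2 mm. A picture is of the moment at which its call begins. calibration takes no time and is no camera call.
- env.sign_off(): hands the job in; it is judged then, once.
Trained networks look in the newest picture that a camera, given by its name, has taken for a name from the list of things; names that differ only in an ending like _2 or _b are one class to them, and where a whole thing is asked for, a point or a joint stands for the part that bears it (a point fixed in the world has none). Each returns a list of dicts, best first, with "conf" (0 to 1); they miss things now and then, are a little off and sometimes report something else, mostly with a low value. They report only what shows in the picture. A call takes as long as a camera call.
- env.cut_out(label, camera): "mask" (420x560 bool, what is visible of it).
- env.tip_of(label, camera): "centre" ([x, y, z] in m, in the coordinates of the camera as it stood for that picture, good to about 4 mm: a listed point, or the origin of a listed thing).
The state is a dict: "time_s": time; "joints": joint angles; "joint_vel": joint speeds; "joint_efforts": joint torques, N m; "ee_pos": TCP position; "orientation": TCP orientation; "contact_force": force on the tool from outside, world axes, zero at the start; "wrist_torque": the same for the moment, N m; "gripper_width": finger opening in m; "gripper_force": force on a finger pad.
Only numpy, scipy, OpenCV 4.12 (cv2) and the standard library are available. Lean on these libraries where they do the work, as an engineer would, in place of code of your own. Each camera call takes 0.05 s, during which the arm holds its last target. There are 200 camera calls.

## Working session

There is one attempt and no reset: what is moved stays moved. The work goes in short steps, Python scripts to look and compute and a tool call to move; the robot and the scene stay as the last step left them, time stands still between calls to the robot, and variables do not carry over. Pictures are saved under pics/ and viewed, at most 14 in all, crops included, and the job is handed in when it is done.

Besides the shell and the picture viewer there is one more tool, called after "Call:" in YAML: its name, and indented under it one key for each argument. apply_moves: Moves the arm, as the interface text tells. Scaled input: -1 to 1 covers 0.4 m each way for a shift and 45 degrees each way for a turn. Its arguments: {"type":"object","properties":{"motion":{"type":"array","items":{"type":"number"}},"gripper":{"type":"number"},"grip_force":{"type":"number"}},"required":["motion"]}

```bash
mkdir -p pics; cat > h.py <<'E'
import numpy as np, cv2
from bench import env
from scipy.spatial.transform import Rotation as R
def cam(n):
    c=env.calibration(n); a=np.array(c["attitude"],float)
    r=R.from_matrix(a) if a.shape==(3,3) else (R.from_rotvec(a) if a.size==3 else R.from_quat(a))
    return c,np.array(c["xyz"]),r.as_matrix()
def w(n,p):
    c,t,M=cam(n); return t+M@np.array(p)
def proj(n,P):
    c,t,M=cam(n); q=M.T@(np.array(P)-t); return c["cx"]+c["fx"]*q[0]/-q[2], c["cy"]-c["fy"]*q[1]/-q[2]
def ray(n,u,v,z):
    c,t,M=cam(n); d=M@np.array([(u-c["cx"])/c["fx"],-(v-c["cy"])/c["fy"],-1]); return t+d*(z-t[2])/d[2]
N=["seat_large_floor","seat_middle_floor","seat_small_floor","pan_floor","steel_large_centre","steel_middle_centre","steel_small_centre","brass_large_centre","brass_small_centre"]
def save(n,f): 
    im=env.get_image(n); cv2.imwrite("pics/"+f,im[:,:,::-1]); return im
E
python3 - <<'E'
from h import *
for n in("top","side"):
    print(env.calibration(n)); save(n,n+"0.png")
    for k in N+["caddy"]:
        for d in env.tip_of(k,n)[:2]: print(n,k,round(d["conf"],2),w(n,d["centre"]).round(4))
s=env.read_state();print(s["ee_pos"],s["orientation"],R.from_rotvec(s["orientation"]).as_matrix().round(3),s["time_s"],env.pinch_z)
E
```

```text
{'fx': 447.49716917451383, 'fy': 447.49716917451383, 'cx': 271.14972729740145, 'cy': 211.1102020771002, 'xyz': array([ 0.35745422, -0.01893747,  1.01377245]), 'attitude': array([ 0.12478951, -0.13666693, -1.57464593])}
top seat_large_floor 0.63 [0.4666 0.0943 0.014 ]
top seat_large_floor 0.41 [ 0.6361 -0.2315  0.0021]
top seat_middle_floor 0.93 [0.4789 0.2435 0.0163]
top seat_middle_floor 0.35 [ 0.5212 -0.1271  0.0222]
top seat_small_floor 0.82 [0.4764 0.1656 0.0129]
top pan_floor 0.91 [ 0.6344 -0.2351  0.0016]
top steel_large_centre 0.63 [ 0.5338 -0.2388  0.0335]
top steel_middle_centre 0.74 [ 0.5181 -0.1292  0.0221]
top steel_small_centre 0.42 [ 0.4449 -0.2602  0.0129]
top brass_large_centre 0.7 [0.4673 0.0948 0.0131]
top brass_large_centre 0.57 [0.4704 0.1677 0.0351]
top brass_small_centre 0.69 [ 0.4337 -0.0941  0.0134]
{'fx': 493.385049201004, 'fy': 493.385049201004, 'cx': 280.19492365427527, 'cy': 204.87745195397844, 'xyz': array([0.5291976 , 0.84525893, 0.55889738]), 'attitude': array([-0.02778922,  1.56366985,  2.70787977])}
side seat_large_floor 0.94 [0.4722 0.0939 0.0131]
side seat_middle_floor 0.55 [0.4767 0.2415 0.0165]
side seat_small_floor 0.73 [0.4732 0.1692 0.0127]
side pan_floor 0.68 [ 0.6369 -0.2362 -0.001 ]
side pan_floor 0.66 [ 0.5367 -0.2435  0.0278]
side steel_large_centre 0.71 [ 0.5371 -0.2435  0.0244]
side steel_middle_centre 0.76 [ 0.5192 -0.1254  0.0253]
side steel_middle_centre 0.34 [0.4774 0.2427 0.0162]
side steel_small_centre 0.62 [ 0.4419 -0.2605  0.0108]
side steel_small_centre 0.48 [0.4717 0.0962 0.0128]
side brass_large_centre 0.83 [0.4705 0.1729 0.0345]
side brass_small_centre 0.66 [ 0.4269 -0.0912  0.0188]
side caddy 0.51 [ 0.5194 -0.1259  0.0246]
[0.1988437  0.59252486 0.23130455] [-5.06369852e-01 -3.10050245e+00 -5.09762688e-05] [[-0.948  0.318 -0.   ]
 [ 0.318  0.948  0.   ]
 [ 0.     0.    -1.   ]] 1.1 0.0187
```

```bash
ls pics
```

```text
side0.png
top0.png
```

View pics/top0.png

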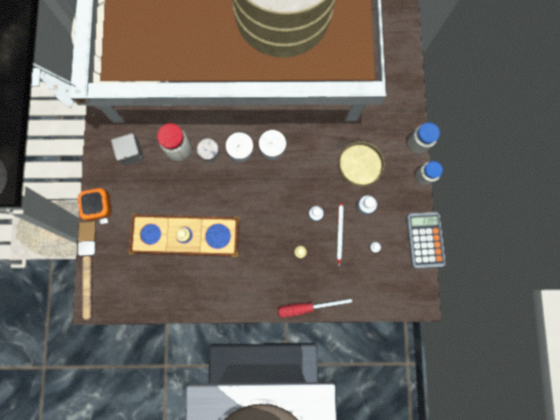

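View pics/side0.png

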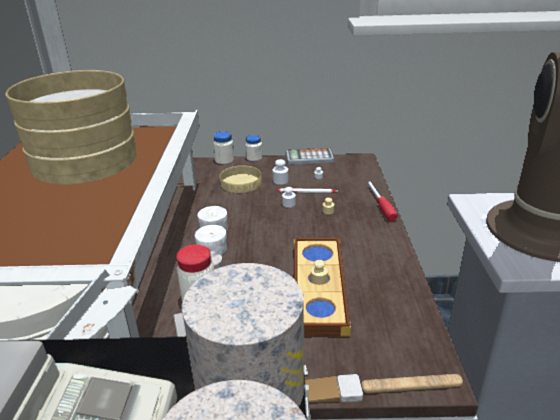

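The top view shows the caddy at about (185,236): the large seat on the right (217,236), the middle seat on the left (150,233), and the brass weight in the small centre seat (184,234). The pan is at (361,164). The steel weights are at (368,204), (317,213) and (376,247), and the small brass is at (301,252). The networks agree with this from both cameras. Before moving, I'll work out where the white rail behind the pan is.

```bash
python3 - <<'E'
from h import *
def tri(a,b):
    A=[];
    c1=cam("top")[1];d1=ray("top",*a,0)-c1;c2=cam("side")[1];d2=ray("side",*b,0)-c2
    s=np.linalg.lstsq(np.c_[d1,-d2],c2-c1,rcond=None)[0]
    return (c1+d1*s[0]).round(3),(c2+d2*s[1]).round(3)
print(tri((385,95),(200,112)),tri((80,98),(122,270)))
for P in [(.5355,-.241,.028),(.5187,-.1273,.0205),(.4434,-.2604,.013),(.4705,.1703,.0345),(.474,.168,.014),(.6357,-.2357,.002)]:
    print(P,np.round(proj("top",P)),np.round(proj("side",P)))
E
```

```text
(array([ 0.728, -0.253,  0.182]), array([ 0.72 , -0.253,  0.178])) (array([0.726, 0.349, 0.179]), array([0.734, 0.349, 0.183]))
(0.5355, -0.241, 0.028) [366. 205.] [281. 171.]
(0.5187, -0.1273, 0.0205) [316. 213.] [289. 196.]
(0.4434, -0.2604, 0.013) [375. 246.] [318. 172.]
(0.4705, 0.1703, 0.0345) [182. 235.] [320. 272.]
(0.474, 0.168, 0.014) [184. 234.] [318. 281.]
(0.6357, -0.2357, 0.002) [360. 165.] [240. 182.]
```

Call:
apply_moves:
  motion: [-0.1, -0.1, 0, -0.137, -0.1, -0.1, 0, -0.137, -0.1, -0.1, 0, -0.137, -0.1, -0.1, 0, 0, -0.1, -0.1, 0, 0, -0.1, -0.1, 0, 0, -0.08, -0.1, 0, 0, 0, -0.1, 0, 0, 0, -0.1, 0, 0, 0, 0, 0, 0]
  gripper: 0.5
  grip_force: 40

```text
time_s: 1.93
ee_pos: [0.3813, 0.2785, 0.2312]
orientation: [-0.015, -3.141, 0.006]
contact_force: [0.9, -0.9, -0.7]
gripper_width: 0.043
gripper_force: 0.0
```

Call:
apply_moves:
  motion: [-0.045, -0.054, 0.04, 0, -0.045, -0.054, 0.04, 0, -0.045, -0.054, 0.04, 0, -0.045, -0.054, 0.04, 0, -0.045, -0.054, 0.04, 0, 0, 0, 0.04, 0, 0, 0, 0, 0, 0, 0, 0, 0]

```text
time_s: 2.6
ee_pos: [0.4695, 0.1787, 0.1349]
orientation: [-0.002, -3.14, 0.001]
contact_force: [0.2, 0.6, 1.9]
gripper_width: 0.0427
gripper_force: 0.0
```

Call:
apply_moves:
  motion: [0, -0.01, 0.05, 0, 0, -0.01, 0.05, 0, 0, 0, 0.04, 0, 0, 0, 0, 0, 0, 0, 0, 0]

```text
time_s: 3.02
ee_pos: [0.4698, 0.1717, 0.08]
orientation: [0.001, -3.141, -0.001]
contact_force: [-0.5, 0.1, 0.2]
gripper_width: 0.0425
gripper_force: 0.0
```

Call:
apply_moves:
  motion: [0, 0, 0.045, 0, 0, 0, 0.04, 0, 0, 0, 0, 0, 0, 0, 0, 0]

```text
time_s: 3.35
ee_pos: [0.4703, 0.1712, 0.0463]
orientation: [0.0, 3.141, 0.001]
contact_force: [-0.2, 0.2, -0.2]
gripper_width: 0.0429
gripper_force: 0.0
```

Call:
apply_moves:
  motion: [0, 0, 0, 0, 0, 0, 0, 0, 0, 0, 0, 0, 0, 0, 0, 0, 0, 0, 0, 0, 0, 0, 0, 0]
  gripper: 0

```text
time_s: 3.85
ee_pos: [0.4712, 0.1708, 0.0467]
orientation: [0.002, 3.139, 0.002]
contact_force: [-0.2, -1.1, 6.5]
gripper_width: 0.0153
gripper_force: 38.9
```

Call:
apply_moves:
  motion: [0, 0, 0, 0, 0, 0, 0, 0, 0, 0, 0, 0, 0, 0, 0.011, 0, 0, 0, 0, 0]
  gripper: 0.45

```text
time_s: 4.27
ee_pos: [0.4697, 0.1705, 0.0403]
orientation: [-0.001, -3.141, 0.0]
contact_force: [-0.6, -0.5, -0.2]
gripper_width: 0.0381
gripper_force: 0.0
```

Call:
apply_moves:
  motion: [0, 0, 0, 0, 0, 0, 0, 0, 0, 0, 0, 0, 0, 0, 0, 0, 0, 0, 0, 0, 0, 0, 0, 0]
  gripper: 0

```text
time_s: 4.77
ee_pos: [0.47, 0.1704, 0.0408]
orientation: [-0.002, -3.141, 0.0]
contact_force: [-0.2, -0.3, 0.5]
gripper_width: 0.0156
gripper_force: 38.9
```

Call:
apply_moves:
  motion: [0, 0, -0.01, 0, 0, 0, -0.02, 0, 0, 0, -0.03, 0, 0, 0, -0.04, 0, 0, 0, 0, 0, 0, 0, 0, 0]

```text
time_s: 5.27
ee_pos: [0.4708, 0.171, 0.0819]
orientation: [0.001, 3.139, 0.002]
contact_force: [-0.3, -0.3, -2.8]
gripper_width: 0.0151
gripper_force: 39.4
```

```bash
python3 - <<'E'
from h import *
im=save("side","a.png"); cv2.imwrite("pics/a1.png",cv2.resize(im[150:350,240:420,::-1],None,fx=3,fy=3,interpolation=2))
for n in("side","top"):
    if n=="top": env.get_image(n)
    for d in env.tip_of("brass_large_centre",n): print(d["conf"],w(n,d["centre"]).round(4))
print(env.read_state())
E
```

```text
0.62 [0.4732 0.1727 0.0777]
0.17 [ 0.6358 -0.2335  0.0014]
{'time_s': 5.4667, 'joints': array([-0.56062325,  0.39622532,  0.14338289,  2.05249463, -0.08579908,
        0.69952924,  1.20746006]), 'joint_vel': array([ 0.00035935,  0.00328575,  0.00046923, -0.00020536,  0.00041714,
        0.00206578,  0.00028949]), 'joint_efforts': array([-8.48270516e-03, -5.09368157e+01,  2.50460364e+00, -2.18840647e+01,
        1.09096459e-02, -1.37643868e-02,  8.07538418e-04]), 'ee_pos': array([0.46955073, 0.17035319, 0.08025786]), 'orientation': array([-1.41753257e-03, -3.14050716e+00,  7.31890975e-04]), 'contact_force': array([-6.62286908e-01,  1.38218041e-03, -2.01542653e+00]), 'wrist_torque': array([ 0.00465361, -0.00744769,  0.0076913 ]), 'gripper_force': 39.40072487326688, 'gripper_width': 0.014742244059771526}
```

View pics/a1.png

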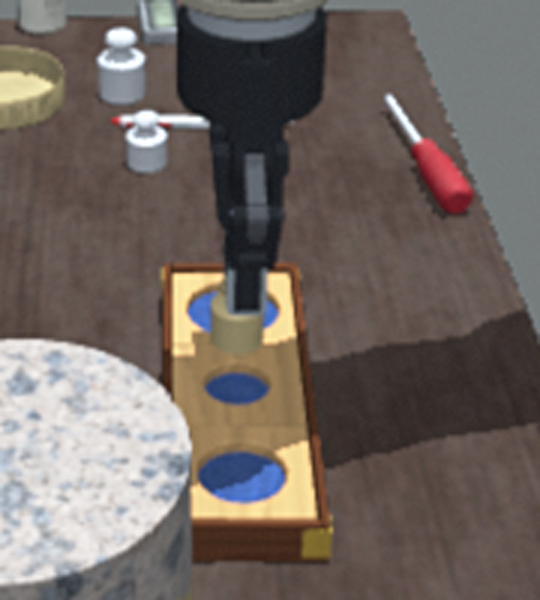

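The brass weight is held upright above the now empty centre seat, which is at about crop (237,387). Next is the pan.

Call:
apply_moves:
  motion: [0, 0, -0.08, 0, 0, 0, -0.08, 0, -0.033, -0.085, 0, 0, -0.033, -0.085, 0, 0, -0.033, -0.085, 0, 0, -0.033, -0.085, 0, 0, -0.033, -0.085, 0, 0, -0.033, -0.085, 0, 0, -0.033, -0.085, 0, 0, -0.033, -0.085, 0, 0]

```text
time_s: 6.3
ee_pos: [0.5754, -0.1033, 0.144]
orientation: [-0.001, -3.14, -0.0]
contact_force: [1.3, 0.9, -1.7]
gripper_width: 0.0156
gripper_force: 40.2
```

Call:
apply_moves:
  motion: [-0.033, -0.085, 0, 0, -0.033, -0.085, 0, 0, -0.033, -0.085, 0, 0, -0.033, -0.08, 0, 0, 0, 0, 0, 0, 0, 0, 0, 0]

```text
time_s: 6.8
ee_pos: [0.6272, -0.2385, 0.1433]
orientation: [-0.008, -3.139, 0.001]
contact_force: [-0.2, 0.7, -2.6]
gripper_width: 0.015
gripper_force: 40.5
```

Call:
apply_moves:
  motion: [0, 0, 0.06, 0, 0, 0, 0.06, 0, 0, 0, 0.06, 0, 0, 0, 0.06, 0, 0, 0, 0.025, 0, 0, 0, 0, 0, 0, 0, 0, 0]

```text
time_s: 7.38
ee_pos: [0.628, -0.2347, 0.0388]
orientation: [-0.0, -3.141, -0.001]
contact_force: [0.2, -1.5, -0.9]
gripper_width: 0.0154
gripper_force: 40.5
```

Call:
apply_moves:
  motion: [0, 0, 0.005, 0, 0, 0, 0.005, 0, 0, 0, 0, 0, 0, 0, 0, 0]

```text
time_s: 7.72
ee_pos: [0.6285, -0.2357, 0.0357]
orientation: [0.002, 3.14, -0.0]
contact_force: [0.2, 0.5, -2.6]
gripper_width: 0.0153
gripper_force: 40.5
```

Call:
apply_moves:
  motion: [0, 0, 0.005, 0, 0, 0, 0.005, 0, 0, 0, 0, 0, 0, 0, 0, 0]

```text
time_s: 8.05
ee_pos: [0.6279, -0.2356, 0.0307]
orientation: [-0.002, -3.141, -0.0]
contact_force: [0.8, 0.8, -1.8]
gripper_width: 0.0154
gripper_force: 40.5
```

Call:
apply_moves:
  motion: [0, 0, 0.004, 0, 0, 0, 0, 0, 0, 0, 0, 0]

```text
time_s: 8.3
ee_pos: [0.628, -0.2356, 0.0291]
orientation: [-0.002, -3.141, -0.0]
contact_force: [0.7, -0.7, -2.2]
gripper_width: 0.0152
gripper_force: 40.5
```

Call:
apply_moves:
  motion: [0, 0, 0.004, 0, 0, 0, 0, 0, 0, 0, 0, 0]

```text
time_s: 8.55
ee_pos: [0.6286, -0.236, 0.0286]
orientation: [0.002, 3.14, -0.001]
contact_force: [-0.9, -0.1, 4.4]
gripper_width: 0.0151
gripper_force: 41.1
```

Call:
apply_moves:
  motion: [0, 0, 0.004, 0, 0, 0, 0, 0, 0, 0, 0, 0]

```text
time_s: 8.8
ee_pos: [0.6292, -0.2361, 0.0284]
orientation: [0.002, 3.139, -0.001]
contact_force: [-4.2, 1.5, 15.2]
gripper_width: 0.015
gripper_force: 42.2
```

Call:
apply_moves:
  motion: [0, 0, -0.003, 0, 0, 0, 0, 0]

```text
time_s: 8.97
ee_pos: [0.6288, -0.2361, 0.0285]
orientation: [0.002, 3.14, -0.001]
contact_force: [-1.6, 0.0, 8.3]
gripper_width: 0.0156
gripper_force: 41.4
```

Call:
apply_moves:
  motion: [0, 0, 0, 0, 0, 0, 0, 0, 0, 0, 0, 0, 0, 0, -0.03, 0, 0, 0, -0.06, 0, 0, 0, -0.08, 0, 0, 0, -0.08, 0, 0, 0, 0, 0]
  gripper: 0.45

```text
time_s: 9.63
ee_pos: [0.6315, -0.2374, 0.135]
orientation: [0.002, 3.132, -0.005]
contact_force: [1.1, -0.6, 0.7]
gripper_width: 0.0383
gripper_force: 0.0
```

Call:
apply_moves:
  motion: [0.08, -0.005, 0, 0, 0.08, -0.005, 0, 0, 0.075, 0, 0.05, 0, 0, 0, 0.06, 0, 0, 0, 0, 0, 0, 0, 0, 0]

```text
time_s: 10.13
ee_pos: [0.5341, -0.2393, 0.0834]
orientation: [-0.002, -3.141, -0.001]
contact_force: [-0.2, -0.1, 0.3]
gripper_width: 0.0385
gripper_force: 0.0
```

```bash
python3 - <<'E'
from h import *
a=save("side","b.png"); b=save("top","bt.png")
for k in ["brass_large_centre","steel_large_centre"]:
  for n in("side","top"):
    for d in env.tip_of(k,n)[:2]: print(n,k,d["conf"],w(n,d["centre"]).round(4))
A=cv2.resize(a[130:230,200:350],None,fx=3.9,fy=3.9,interpolation=2);B=cv2.resize(b[130:230,290:440],None,fx=3.9,fy=3.9,interpolation=2)
cv2.imwrite("pics/b1.png",cv2.resize(np.hstack([A,B])[:,:,::-1],(800,267)))
E
```

```text
side brass_large_centre 0.63 [ 0.6301 -0.233   0.022 ]
top brass_large_centre 0.63 [ 0.6289 -0.2367  0.0226]
side steel_large_centre 0.82 [ 0.5365 -0.2433  0.0247]
top steel_large_centre 0.68 [ 0.5348 -0.2423  0.0328]
```

View pics/b1.png

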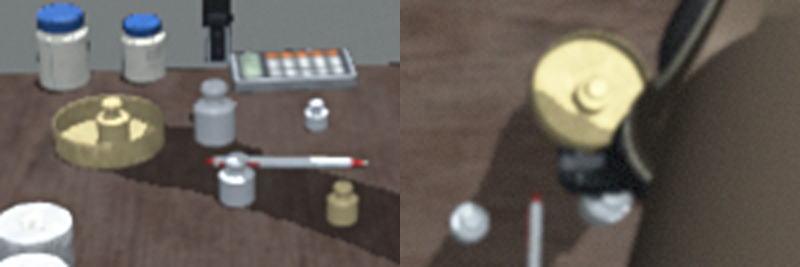

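The brass weight stands upright in the pan (left crop, about (112,118)). The gripper is now over the large steel weight at about (215,112).

Call:
apply_moves:
  motion: [-0.002, -0.006, 0.06, 0, 0, 0, 0.055, 0, 0, 0, 0, 0, 0, 0, 0, 0]

```text
time_s: 10.77
ee_pos: [0.5344, -0.2417, 0.0368]
orientation: [-0.001, -3.14, -0.001]
contact_force: [0.9, 0.0, 0.7]
gripper_width: 0.0385
gripper_force: 0.0
```

Call:
apply_moves:
  motion: [0, 0, 0, 0, 0, 0, 0, 0, 0, 0, 0, 0, 0, 0, 0, 0, 0, 0, 0, 0]
  gripper: 0
  grip_force: 50

```text
time_s: 11.18
ee_pos: [0.5357, -0.2421, 0.0387]
orientation: [0.001, 3.14, -0.001]
contact_force: [-0.5, 1.9, 6.6]
gripper_width: 0.0207
gripper_force: 49.0
```

Call:
apply_moves:
  motion: [0, 0, -0.01, 0, 0, 0, -0.02, 0, 0, 0, -0.03, 0, 0, 0, 0, 0, 0, 0, 0, 0]

```text
time_s: 11.6
ee_pos: [0.5355, -0.2423, 0.0623]
orientation: [0.002, 3.14, -0.001]
contact_force: [0.0, -0.5, -5.7]
gripper_width: 0.0205
gripper_force: 49.2
```

Call:
apply_moves:
  motion: [0, 0, -0.09, 0, 0, 0, -0.09, 0, 0.018, 0.0935, 0, 0, 0.018, 0.0935, 0, 0, 0.018, 0.0935, 0, 0, 0.018, 0.0935, 0, 0, 0.018, 0.0935, 0, 0, 0.018, 0.0935, 0, 0, 0.018, 0.0935, 0, 0, 0.018, 0.0935, 0, 0]

```text
time_s: 12.43
ee_pos: [0.4766, 0.0588, 0.1332]
orientation: [-0.002, -3.142, -0.0]
contact_force: [0.8, 0.3, -4.5]
gripper_width: 0.0204
gripper_force: 50.4
```

Call:
apply_moves:
  motion: [0.018, 0.0935, 0, 0, 0, 0, 0, 0, 0, 0, 0, 0, 0, 0, 0, 0]

```text
time_s: 12.77
ee_pos: [0.4702, 0.0944, 0.1331]
orientation: [-0.0, -3.141, 0.001]
contact_force: [-0.4, -0.8, -5.6]
gripper_width: 0.0206
gripper_force: 50.5
```

Call:
apply_moves:
  motion: [0, 0, 0.06, 0, 0, 0, 0.06, 0, 0, 0, 0.04, 0, 0, 0, 0.02, 0, 0, 0, 0.005, 0, 0, 0, 0, 0, 0, 0, 0, 0]

```text
time_s: 13.35
ee_pos: [0.4712, 0.0942, 0.06]
orientation: [0.003, 3.14, 0.0]
contact_force: [-0.4, 0.2, -4.8]
gripper_width: 0.0207
gripper_force: 50.6
```

Call:
apply_moves:
  motion: [0, 0, 0.005, 0, 0, 0, 0.004, 0, 0, 0, 0, 0, 0, 0, 0, 0]

```text
time_s: 13.68
ee_pos: [0.4705, 0.0948, 0.056]
orientation: [0.001, 3.141, 0.0]
contact_force: [-0.3, 0.6, -4.8]
gripper_width: 0.0204
gripper_force: 50.6
```

Call:
apply_moves:
  motion: [0, 0, 0.004, 0, 0, 0, 0, 0, 0, 0, 0, 0]

```text
time_s: 13.93
ee_pos: [0.4703, 0.0947, 0.054]
orientation: [-0.001, -3.141, 0.0]
contact_force: [-0.1, -0.4, -5.8]
gripper_width: 0.0207
gripper_force: 50.6
```

Call:
apply_moves:
  motion: [0, 0, 0.004, 0, 0, 0, 0, 0, 0, 0, 0, 0]

```text
time_s: 14.18
ee_pos: [0.4707, 0.0948, 0.0527]
orientation: [0.001, 3.141, 0.0]
contact_force: [0.1, 0.0, -0.2]
gripper_width: 0.0207
gripper_force: 51.0
```

Call:
apply_moves:
  motion: [0, 0, 0.003, 0, 0, 0, 0, 0, 0, 0, 0, 0]

```text
time_s: 14.43
ee_pos: [0.471, 0.0949, 0.0526]
orientation: [0.002, 3.14, 0.001]
contact_force: [-4.3, -0.7, 13.8]
gripper_width: 0.0208
gripper_force: 52.1
```

Call:
apply_moves:
  motion: [0, 0, -0.002, 0, 0, 0, 0, 0]

```text
time_s: 14.6
ee_pos: [0.4708, 0.0949, 0.0527]
orientation: [0.002, 3.141, 0.001]
contact_force: [-3.2, -1.2, 7.6]
gripper_width: 0.0208
gripper_force: 51.5
```

Call:
apply_moves:
  motion: [0, 0, 0, 0, 0, 0, 0, 0, 0, 0, 0, 0, 0, 0, -0.03, 0, 0, 0, -0.06, 0, 0, 0, -0.08, 0, 0, 0, -0.06, 0, 0, 0, 0, 0]
  gripper: 0.45

```text
time_s: 15.27
ee_pos: [0.4732, 0.0953, 0.1483]
orientation: [0.002, 3.135, 0.004]
contact_force: [1.2, 0.6, 0.2]
gripper_width: 0.0383
gripper_force: 0.0
```

Call:
apply_moves:
  motion: [-0.02, -0.0925, 0, 0, -0.02, -0.0925, 0, 0, -0.02, -0.0925, 0, 0, -0.02, -0.0925, 0, 0, -0.02, -0.0925, 0, 0, -0.02, -0.0925, 0, 0, 0, 0, 0.06, 0, 0, 0, 0.06, 0, 0, 0, 0.05, 0, 0, 0, 0, 0]

```text
time_s: 16.1
ee_pos: [0.5154, -0.1271, 0.072]
orientation: [-0.002, -3.135, -0.001]
contact_force: [0.0, -0.5, -0.0]
gripper_width: 0.0381
gripper_force: 0.0
```

```bash
python3 - <<'E'
from h import *
env.get_image("side");env.get_image("top")
for k in ["steel_large_centre","steel_middle_centre"]:
  for n in("side","top"):
    for d in env.tip_of(k,n)[:2]: print(n,k,d["conf"],w(n,d["centre"]).round(4))
print(env.read_state()["ee_pos"])
E
```

```text
side steel_large_centre 0.64 [0.4707 0.0928 0.0382]
side steel_middle_centre 0.74 [ 0.4421 -0.2593  0.0139]
side steel_middle_centre 0.71 [ 0.5168 -0.1248  0.0242]
[ 0.51914014 -0.12736456  0.07736961]
```

Down to 0.027 from 0.077: 0.050 m → 0.125.

Call:
apply_moves:
  motion: [0, 0, 0.065, 0, 0, 0, 0.06, 0, 0, 0, 0, 0, 0, 0, 0, 0]

```text
time_s: 16.73
ee_pos: [0.5178, -0.1272, 0.0262]
orientation: [-0.001, -3.14, -0.0]
contact_force: [0.7, -0.2, -0.7]
gripper_width: 0.0387
gripper_force: 0.0
```

Call:
apply_moves:
  motion: [0, 0, 0, 0, 0, 0, 0, 0, 0, 0, 0, 0, 0, 0, 0, 0, 0, 0, 0, 0]
  gripper: 0
  grip_force: 40

```text
time_s: 17.15
ee_pos: [0.5195, -0.1274, 0.0277]
orientation: [0.002, 3.139, -0.0]
contact_force: [-1.4, 1.5, 7.6]
gripper_width: 0.0159
gripper_force: 39.0
```

Call:
apply_moves:
  motion: [0, 0, -0.01, 0, 0, 0, -0.02, 0, 0, 0, -0.03, 0, 0, 0, 0, 0, 0, 0, 0, 0]

```text
time_s: 17.57
ee_pos: [0.5187, -0.1274, 0.0509]
orientation: [0.002, 3.14, -0.0]
contact_force: [-0.5, -0.2, -1.3]
gripper_width: 0.0159
gripper_force: 39.1
```

Call:
apply_moves:
  motion: [0, 0, -0.1, 0, 0, 0, -0.1, 0, 0, 0, -0.02, 0, 0.01, 0.0925, 0, 0, 0.01, 0.0925, 0, 0, 0.01, 0.0925, 0, 0, 0.01, 0.0925, 0, 0, 0.01, 0.0925, 0, 0, 0.01, 0.0925, 0, 0, 0.01, 0.0925, 0, 0]

```text
time_s: 18.4
ee_pos: [0.4896, 0.1333, 0.1376]
orientation: [-0.002, -3.141, 0.0]
contact_force: [1.5, 0.3, -2.3]
gripper_width: 0.0157
gripper_force: 39.6
```

Call:
apply_moves:
  motion: [0.01, 0.0925, 0, 0, 0.01, 0.0925, 0, 0, 0.01, 0.0925, 0, 0, 0, 0, 0, 0, 0, 0, 0, 0, 0, 0, 0, 0]

```text
time_s: 18.9
ee_pos: [0.4781, 0.2422, 0.1374]
orientation: [-0.001, -3.141, 0.002]
contact_force: [-0.9, -1.0, -2.2]
gripper_width: 0.0156
gripper_force: 39.7
```

Call:
apply_moves:
  motion: [0, 0, 0.06, 0, 0, 0, 0.06, 0, 0, 0, 0.06, 0, 0, 0, 0.03, 0, 0, 0, 0.015, 0, 0, 0, 0, 0, 0, 0, 0, 0]

```text
time_s: 19.48
ee_pos: [0.4791, 0.2418, 0.0484]
orientation: [0.004, 3.141, -0.0]
contact_force: [0.5, 0.2, -1.8]
gripper_width: 0.0157
gripper_force: 39.7
```

Call:
apply_moves:
  motion: [0, 0, 0.005, 0, 0, 0, 0.003, 0, 0, 0, 0, 0, 0, 0, 0, 0]

```text
time_s: 19.82
ee_pos: [0.4788, 0.2429, 0.0454]
orientation: [0.001, 3.141, 0.001]
contact_force: [-0.6, -1.0, -1.8]
gripper_width: 0.0158
gripper_force: 39.7
```

Call:
apply_moves:
  motion: [0, 0, 0.004, 0, 0, 0, 0, 0, 0, 0, 0, 0]

```text
time_s: 20.07
ee_pos: [0.4785, 0.2427, 0.0433]
orientation: [-0.001, -3.142, 0.0]
contact_force: [-0.1, 0.2, -2.8]
gripper_width: 0.0154
gripper_force: 39.7
```

Call:
apply_moves:
  motion: [0, 0, 0.004, 0, 0, 0, 0, 0, 0, 0, 0, 0]

```text
time_s: 20.32
ee_pos: [0.4788, 0.2429, 0.0419]
orientation: [0.001, 3.141, 0.001]
contact_force: [-0.7, 1.0, 1.0]
gripper_width: 0.0156
gripper_force: 39.9
```

Call:
apply_moves:
  motion: [0, 0, 0.003, 0, 0, 0, 0, 0, 0, 0, 0, 0]

```text
time_s: 20.57
ee_pos: [0.4794, 0.2432, 0.0417]
orientation: [0.002, 3.14, 0.002]
contact_force: [-0.9, -0.9, 10.4]
gripper_width: 0.016
gripper_force: 40.6
```

Call:
apply_moves:
  motion: [0, 0, -0.002, 0, 0, 0, 0, 0]

```text
time_s: 20.73
ee_pos: [0.4789, 0.243, 0.0418]
orientation: [0.001, 3.141, 0.001]
contact_force: [0.1, 0.4, 4.8]
gripper_width: 0.0159
gripper_force: 40.2
```

Call:
apply_moves:
  motion: [0, 0, 0, 0, 0, 0, 0, 0, 0, 0, 0, 0, 0, 0, -0.03, 0, 0, 0, -0.06, 0, 0, 0, -0.08, 0, 0, 0, -0.06, 0, 0, 0, 0, 0]
  gripper: 0.45

```text
time_s: 21.4
ee_pos: [0.481, 0.2438, 0.1378]
orientation: [0.002, 3.136, 0.006]
contact_force: [1.1, 0.4, 0.9]
gripper_width: 0.0384
gripper_force: 0.0
```

Call:
apply_moves:
  motion: [0.007, -0.0965, 0, 0, 0.007, -0.0965, 0, 0, 0.007, -0.0965, 0, 0, 0.007, -0.0965, 0, 0, 0.007, -0.0965, 0, 0, 0.007, -0.0965, 0, 0, 0.007, -0.0965, 0, 0, 0.007, -0.0965, 0, 0, 0.007, -0.0965, 0, 0, 0.007, -0.0965, 0, 0]

```text
time_s: 22.23
ee_pos: [0.4493, -0.145, 0.1329]
orientation: [-0.001, -3.141, -0.0]
contact_force: [0.7, -0.5, 0.1]
gripper_width: 0.0382
gripper_force: 0.0
```

Call:
apply_moves:
  motion: [0.007, -0.0965, 0, 0, 0.007, -0.0965, 0, 0, 0.006, -0.0965, 0.06, 0, 0, 0, 0.06, 0, 0, 0, 0.04, 0, 0, 0, 0, 0, 0, 0, 0, 0, 0, 0, 0, 0]

```text
time_s: 22.9
ee_pos: [0.4426, -0.2557, 0.0718]
orientation: [0.001, 3.141, -0.0]
contact_force: [0.5, -0.5, 1.2]
gripper_width: 0.0382
gripper_force: 0.0
```

```bash
python3 - <<'E'
from h import *
a=save("side","c.png");env.get_image("top")
for k in ["steel_middle_centre","steel_small_centre"]:
  for n in("side","top"):
    for d in env.tip_of(k,n)[:2]: print(n,k,d["conf"],w(n,d["centre"]).round(4))
cv2.imwrite("pics/c1.png",cv2.resize(a[150:350,220:420,::-1],(600,600),interpolation=2))
print(env.read_state()["ee_pos"])
E
```

```text
side steel_middle_centre 0.56 [0.479  0.2435 0.0391]
side steel_small_centre 0.46 [ 0.446  -0.259   0.0117]
[ 0.44281094 -0.25564369  0.07204512]
```

View pics/c1.png

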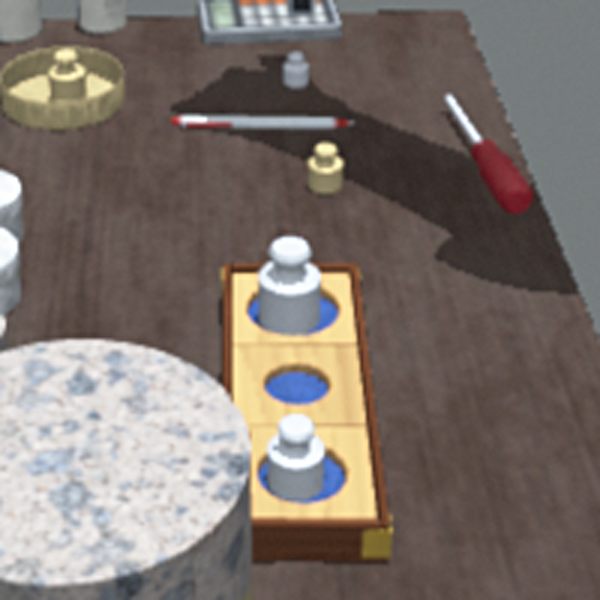

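Both larger steel weights stand in their seats (crop (290,285) and (295,460)), and the centre seat is empty. Now the small one.

Call:
apply_moves:
  motion: [-0.002, -0.011, 0.06, 0, 0, 0, 0.06, 0, 0, 0, 0.035, 0, 0, 0, 0, 0, 0, 0, 0, 0, 0, 0, 0, 0]

```text
time_s: 23.7
ee_pos: [0.4436, -0.2605, 0.0102]
orientation: [0.002, 3.141, -0.001]
contact_force: [0.3, -0.4, 1.0]
gripper_width: 0.0383
gripper_force: 0.0
```

Call:
apply_moves:
  motion: [0, 0, 0, 0, 0, 0, 0, 0, 0, 0, 0, 0, 0, 0, 0, 0, 0, 0, 0, 0]
  gripper: 0
  grip_force: 30

```text
time_s: 24.12
ee_pos: [0.4439, -0.2604, 0.0105]
orientation: [0.001, 3.14, -0.001]
contact_force: [-1.1, 0.9, 6.5]
gripper_width: 0.0181
gripper_force: 29.2
```

Call:
apply_moves:
  motion: [0, 0, -0.01, 0, 0, 0, -0.02, 0, 0, 0, -0.03, 0, 0, 0, 0, 0, 0, 0, 0, 0]

```text
time_s: 24.53
ee_pos: [0.4437, -0.2604, 0.0342]
orientation: [0.001, 3.14, -0.001]
contact_force: [-0.0, 0.5, -0.7]
gripper_width: 0.0182
gripper_force: 29.3
```

```bash
python3 - <<'E'
from h import *
a=save("side","d.png")
for d in env.tip_of("steel_small_centre","side")[:2]: print(d["conf"],w("side",d["centre"]).round(4))
cv2.imwrite("pics/d1.png",cv2.resize(a[100:200,260:380,::-1],(600,500),interpolation=2))
E
```

```text
0.37 [ 0.4429 -0.2589  0.0363]
```

View pics/d1.png

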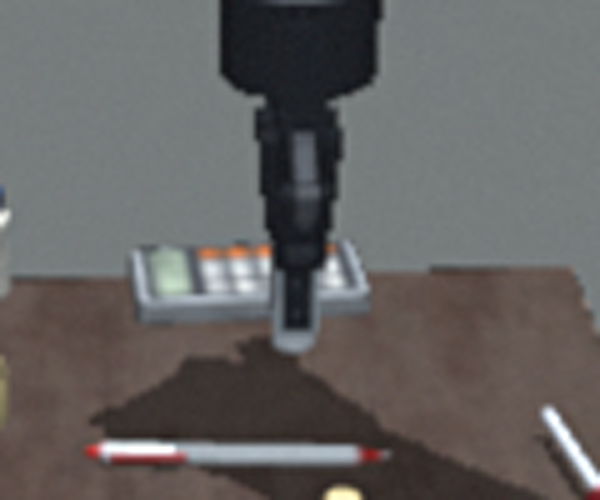

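The small weight is held upright at about (295,340) in the crop. I'll carry it to the centre seat.

Call:
apply_moves:
  motion: [0, 0, -0.1, 0, 0, 0, -0.1, 0, 0, 0, -0.04, 0, -0.0063, 0.0893, 0, 0, -0.0063, 0.0893, 0, 0, -0.0063, 0.0893, 0, 0, -0.0063, 0.0893, 0, 0, -0.0063, 0.0893, 0, 0, -0.0063, 0.0893, 0, 0, -0.0063, 0.0893, 0, 0]

```text
time_s: 25.47
ee_pos: [0.4604, -0.0085, 0.129]
orientation: [-0.002, -3.141, 0.0]
contact_force: [0.9, 0.0, -0.9]
gripper_width: 0.018
gripper_force: 29.5
```

Call:
apply_moves:
  motion: [-0.0063, 0.0893, 0, 0, -0.0063, 0.0893, 0, 0, -0.0063, 0.0893, 0, 0, -0.0063, 0.0893, 0, 0, -0.0063, 0.0893, 0, 0, 0, 0, 0, 0, 0, 0, 0, 0, 0, 0, 0, 0]

```text
time_s: 26.13
ee_pos: [0.4733, 0.1678, 0.1287]
orientation: [-0.001, -3.14, 0.002]
contact_force: [0.3, -0.8, -0.0]
gripper_width: 0.0181
gripper_force: 29.5
```

Call:
apply_moves:
  motion: [0, 0, 0.06, 0, 0, 0, 0.06, 0, 0, 0, 0.06, 0, 0, 0, 0.04, 0, 0, 0, 0.02, 0, 0, 0, 0, 0, 0, 0, 0, 0]

```text
time_s: 26.72
ee_pos: [0.4739, 0.1674, 0.0335]
orientation: [-0.004, -3.141, 0.001]
contact_force: [0.3, -0.3, -0.8]
gripper_width: 0.0179
gripper_force: 29.5
```

Call:
apply_moves:
  motion: [0, 0, 0.007, 0, 0, 0, 0.007, 0, 0, 0, 0, 0, 0, 0, 0, 0]

```text
time_s: 27.05
ee_pos: [0.4739, 0.1685, 0.0282]
orientation: [0.001, 3.141, 0.001]
contact_force: [-0.2, 0.7, 0.1]
gripper_width: 0.0179
gripper_force: 29.5
```

Call:
apply_moves:
  motion: [0, 0, 0.004, 0, 0, 0, 0, 0, 0, 0, 0, 0]

```text
time_s: 27.3
ee_pos: [0.4737, 0.1685, 0.0262]
orientation: [0.001, 3.142, 0.0]
contact_force: [-0.2, -0.4, -0.2]
gripper_width: 0.0185
gripper_force: 29.5
```

Call:
apply_moves:
  motion: [0, 0, 0.004, 0, 0, 0, 0, 0, 0, 0, 0, 0]

```text
time_s: 27.55
ee_pos: [0.4739, 0.1685, 0.0246]
orientation: [0.001, 3.141, 0.0]
contact_force: [-0.6, 0.0, 0.5]
gripper_width: 0.0178
gripper_force: 29.8
```

Call:
apply_moves:
  motion: [0, 0, 0.003, 0, 0, 0, 0, 0, 0, 0, 0, 0]

```text
time_s: 27.8
ee_pos: [0.4741, 0.1686, 0.0244]
orientation: [0.002, 3.141, 0.001]
contact_force: [-3.4, -2.2, 15.0]
gripper_width: 0.0179
gripper_force: 31.1
```

Contact is at the predicted height. Now a small back-off, a gentle release and a retreat, swinging clear for the final look.

Call:
apply_moves:
  motion: [0, 0, -0.002, 0, 0, 0, 0, 0]

```text
time_s: 27.97
ee_pos: [0.474, 0.1685, 0.0245]
orientation: [0.002, 3.141, 0.001]
contact_force: [-0.9, -0.2, 6.8]
gripper_width: 0.0178
gripper_force: 30.3
```

Call:
apply_moves:
  motion: [0, 0, 0, 0, 0, 0, 0, 0, 0, 0, 0, 0, 0, 0, -0.02, 0, 0, 0, -0.05, 0, 0, 0, -0.08, 0, 0, 0, -0.09, 0, 0, 0, -0.09, 0, 0, 0, -0.09, 0, 0, 0, 0, 0]
  gripper: 0.42

```text
time_s: 28.8
ee_pos: [0.4771, 0.1695, 0.1992]
orientation: [0.003, 3.132, 0.008]
contact_force: [1.7, -0.1, -0.7]
gripper_width: 0.036
gripper_force: 0.0
```

Call:
apply_moves:
  motion: [0.05, -0.08, 0, 0, 0.05, -0.08, 0, 0, 0.05, -0.08, 0, 0, 0.05, -0.08, 0, 0, 0, 0, 0, 0, 0, 0, 0, 0, 0, 0, 0, 0]

```text
time_s: 29.38
ee_pos: [0.3942, 0.041, 0.1926]
orientation: [0.002, 3.14, 0.001]
contact_force: [-0.4, -0.3, -0.9]
gripper_width: 0.0359
gripper_force: 0.0
```

```bash
python3 - <<'E'
from h import *
a=save("side","e.png");env.get_image("top")
for k in N[4:]:
  for n in("side","top"):
    for d in env.tip_of(k,n)[:1]: print(n,k,d["conf"],w(n,d["centre"]).round(4))
cv2.imwrite("pics/e1.png",cv2.resize(a[150:350,220:420,::-1],(600,600),interpolation=2))
print(env.read_state()["time_s"])
E
```

```text
side steel_large_centre 0.95 [0.4719 0.0947 0.0377]
side steel_middle_centre 0.59 [0.4767 0.2467 0.0372]
top steel_middle_centre 0.59 [0.48   0.2436 0.0362]
side steel_small_centre 0.66 [0.4717 0.173  0.0269]
side brass_large_centre 0.69 [ 0.6306 -0.2328  0.0251]
top brass_large_centre 0.71 [ 0.6292 -0.2385  0.0206]
side brass_small_centre 0.61 [ 0.4323 -0.088   0.0197]
top brass_small_centre 0.49 [ 0.4327 -0.0962  0.0191]
29.9833
```

View pics/e1.png

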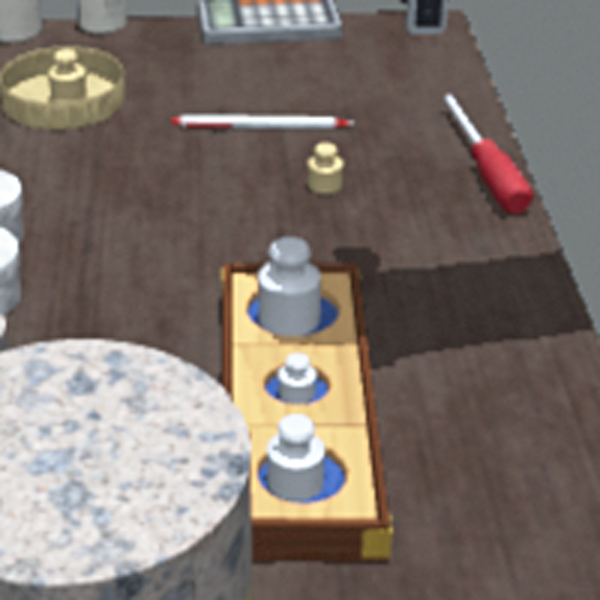

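The final picture shows all three steel weights upright in their seats (290,285), (297,378) and (295,460). The large brass is in the pan at (67,78), and the small brass hasn't moved from (325,168).

```bash
python3 -c "
from bench import env
print(env.sign_off())"
```

```text
the job is handed in; nothing more can be done
None
```

The job is done and handed in at about 30 s: each steel weight stands upright in the seat of its own size, the larger brass weight stands in the pan, and the smaller brass weight was left where it was.

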